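Work light from its hook to the charging dock

ROBOT

A 6-joint arm with a two-finger parallel gripper is mounted at the origin on a cart in front of the work surface, level with it; the furniture and walls round the work are solid. World frame = base frame: x ahead of the robot, y to its left, z up, the work surface at z = 0. Lengths are in mm, angles in rad, forces in N, time in s.
With the tool pointing down it reaches from about 350 to 975 mm from the base axis. Payload 7.1 kg.
Tool frame: the origin (TCP) lies on the centre line of the jaws, within the pads' length; the fingertips stand 17 mm ahead of it and the grasp point (between the pads) lies 2 mm behind it (tip_extent is the distance from the TCP to the fingertips, in mm); z points along the fingers, y is the line along which they close (so a half turn about z gives the same grasp; the last joint's range is limited). The gripper opens to 88 mm and grips with 3 to 60 N. Pads are 20 mm wide; open, the fingers measure 115 mm over their backs; the gripper's body (75 mm by 178 mm) begins 61 mm behind the grasp point.
Start: joints at [-1.357, 0.423, 1.63, -0, 1.089, -0.019], TCP at [144.209, -608.119, 239.675] pointing down, gripper open.
Joint ranges: [-3, 3], [-0.9, 2.11], [0.09, 2.58], [-1.31, 4.45], [0.11, 2.69], [-2.54, 2.54]. Speed limits (rad/s): [2.39, 2.39, 3.01, 3.14, 3.14, 3.14].

INTERFACE

Orientations are given as a rotation vector (axis times angle).
In Python, from workcell import get_obs, get_image, camera_model, close_job, look_for, outline_of, pinpoint, tip_extent gives the robot as it stands.
- The arm moves only by the shell command python3 -m jog 'ROWS'. ROWS is text: rows parted by semicolons, each of 7 numbers parted by spaces: the shift along the tool's x, y, z as a fraction of full scale, then the turn, a rotation vector about the tool's x, y, z as a fraction of full scale, then the closure, from -1 (fully open) to 1 (shut). A call has 1 to 8 rows; each row is the pose to reach, as a shift and turn from the pose commanded when the call began, along the tool's axes at that moment; what a row does not reach only later rows make up. Full scale, the value 1, is 0.2 m for a shift and 30 degrees for a turn. A row lasts 1/10 s, in which the tool goes at most 50 mm and 8.59 degrees, less where a joint would pass 70% of its speed; a pose out of reach is approached as far as the arm can. A call with a number of a shift or a turn outside -1 to 1 is refused whole. A call with a gripper value outside its range is refused whole. The fingers move at their own pace and stop on an object; the grip force is fixed at half the most. Time passes only in rows, so rows that repeat a pose let the fingers close. It gives the time, the measured TCP pose, the force, the opening and the grip force at its end, in the units of the state.
- get_obs(): the state, without advancing time (a new reading comes with each control period).
- get_image(name): name is "side" or "top"; returns the picture (400x640x3 uint8, red, green, blue); there is no depth.
- camera_model(name): a dict with "fx", "fy", "cx", "cy" (pixels), "dist_coeffs" ([k1, k2, p1, p2, k3] as OpenCV has them; the pictures are not rectified), "origin" and "orientation" of the camera in the world. Camera axes: x right, y down, z forward; pixel columns grow to the right and rows downward; lengths in mm; the calibration is good to about 2 mm. A picture is of the moment at which its call begins. camera_model takes no time and is no camera call.
- close_job(): hands the job in; it is judged then, once.
Trained networks look in the newest picture that a camera, given by its name, has taken for a name from the list of things; names that differ only in an ending like _2 or _b are one class to them, and where a whole thing is asked for, a point or a joint stands for the part that bears it (a point fixed in the world has none). Each returns a list of dicts, best first, with "confidence" (0 to 1); they miss things now and then, are a little off and sometimes report something else, mostly with a low value. They report only what shows in the picture. A call takes as long as a camera call.
- look_for(target, camera): "xyz" ([x, y, z] in mm, in the coordinates of the camera as it stood for that picture, good to about 4 mm: the middle of the surface that is visible of it).
- outline_of(target, camera): "mask" (400x640 bool, what is visible of it).
- pinpoint(target, camera): "xyz" ([x, y, z] in mm, in the coordinates of the camera as it stood for that picture, good to about 4 mm: a listed point, or the origin of a listed thing).
The state is a dict: "t": time; "qpos": joint angles; "qvel": joint speeds; "joint_torque": joint torques, N m; "ee_pos": TCP position; "orientation": TCP orientation; "ft_force": force on the tool from outside, world axes, zero at the start; "moment": the same for the moment, N m; "width": finger opening in mm; "grasp_force": force on a finger pad.
Only numpy, scipy, OpenCV 4.12 (cv2) and the standard library are available. Lean on these libraries where they do the work, as an engineer would, in place of code of your own. Each camera call takes 0.05 s, during which the arm holds its last target. There are 200 camera calls.

TASK

Lift the orange work light up and off its hook and stand it upright on the bare desk top, letting go of it so that you can take it again by the handle bar, front and back. Then lower it gently into the charging dock until it stands fully down on the dock's floor, its lamp panel facing the dock's front, the side with the low lip. Do not tip the light over, and leave the grey light hanging and the mug and the masking tape where they are.

Things in the scene. Friction and masses are not known exactly. Their poses are not given: they have to be found in the camera images.
- orange_light: Orange LED work light, 0.24 kg, a rounded upright block 30 (x) by 56 (y) by 136 mm (z), origin under its centre, z up. White lamp panel on the -x face, black switch on +x. Solid up to z = 86; above, an opening right through in x, 36 wide, z = 86 to 118, between 10 mm posts. It hangs upright on either hook, underside 37 mm above the desk, axes along the board's, panel away from it.
- orange_light_bar (a point): Middle of the orange light's handle bar, which closes the opening at the top: 30 (x) by 56 (y) by 18 mm high (z = 118 to 136), this point at z = 127 mm in the light's frame. The bar's underside hangs on the hook.
- orange_light_lens (a point): Centre of the orange light's lamp panel: x = -17, y = 0, z = 50 mm in its frame.
- grey_light: Grey light of the same shape, size and frame, hanging on the other hook; it stays there.
- hook_board: Wooden board on a dark steel foot, fixed. Origin: on the desk under the middle of the board's front face; +x into the board, y along it. Board 250 wide (y), 166 high, 12 thick; foot from x = -78 to 18 mm, 12 high. Two steel hooks at y = +65 and -65 mm. A hung light fills x = -36 to -6 mm, top at z = 173; only 6 mm behind it, too little for a finger, but over 35 mm free at its sides.
- hook_left (a point): Top of the hook bar at the board's y = +65 mm, where the middle of a hung handle bar rests (board x = -21, z = 155 mm); axes as the board's. The 7 mm bar runs level out of the board to x = -45 and turns up: its tip rises 10 mm above the bar's top and reaches x = -51.5 mm. To come off, a light must rise 11 to 23 mm (best 17), then move 50 mm or more along the board's -x.
- hook_right (a point): The same on the hook at the board's y = -65 mm.
- dock: Black charging dock, fixed. Origin: on the desk under the middle of its pocket; z up; its front, with a low grey lip and a green dot, is -x. Foot 84 (x) by 100 (y) by 10 mm. Side cheeks (y = +-31 to 40, x = -22 to 22 mm) stand 145 mm high, flared outwards over the top 19, so that a light in it cannot be held by its sides. Back wall (+x) 92 mm, front lip 35 mm high, flared at the top.
- dock_floor (a point): Centre of the pocket's floor, 10 mm above the desk, where the light's origin belongs; axes as the dock's. The pocket is 36 (x) by 62 (y) mm, 3 mm clear all round the light. The seated light's handle bar, 128 to 146 mm above the desk, is free front and back.
- mug: Loose white dotted mug, 91 mm high, 117 mm over its handle, origin under it; a bystander.
- masking_tape: Loose roll of masking tape, 102 mm across, 25 mm high, lying flat, origin under its middle; a bystander.

How it is judged (in metres and radians):
On the way, in this order (a step that is already met when the one before it is completed fails the run):
1. the orange light is off its hook and clear of the hook board (horizontal distance between orange_light and hook_left above 0.045 m and horizontal distance between orange_light and hook_right above 0.045 m and contact force between orange_light and hook_board below 0.1 N), for 0.1 s.
2. it stands upright on the bare desk, let go (height (world z) of orange_light below 0.005 m and angle between orange_light's own z axis and vertical below 0.08 rad and contact force between orange_light and the fingers below 0.1 N and linear speed of orange_light below 0.03 m/s), for 0.2 s.
At the end, for the whole second after the job is handed in: Orange light upright (0.06 rad), released, at rest on the dock's pocket floor (origin within 6 mm sideways, 4 mm in height of its centre), lamp panel to the dock's front; grey light still hanging (moved under 30 mm, tilted under 0.2 rad); mug and tape within 30 mm of their starts (x of orange_light in the frame of dock_floor between -0.006 and 0.006 m and y of orange_light in the frame of dock_floor between -0.006 and 0.006 m and z of orange_light in the frame of dock_floor between -0.004 and 0.004 m and x of orange_light_lens in the frame of dock_floor below -0.008 m and angle between orange_light's own z axis and vertical below 0.06 rad and linear speed of orange_light below 0.02 m/s and contact force between orange_light and the fingers below 0.1 N and distance of each of grey_light, mug, masking_tape from where it was at the start of the episode below 0.03 m and height (world z) of grey_light above 0.03 m and angle between grey_light's own z axis and vertical below 0.2 rad); the robot touches nothing.
It fails at once if the orange light is tipped over by more than 0.7 rad (angle between orange_light's own z axis and vertical above 0.7 rad).
It fails at once if the orange light is dropped or rammed into the dock (over 60 N) (contact force between orange_light and dock above 60 N).
It fails at once if the grey light is moved by more than 30 mm (distance of grey_light from where it was at the start of the episode above 0.03 m).
It fails at once if the mug or the masking tape is moved by more than 30 mm (distance of any of mug, masking_tape from where it was at the start of the episode above 0.03 m).
It also fails if it takes over 64 s, if anything falls off the work surface, if the arm or the gripper's body presses on something with over 40 N, if the wrist force passes 120 N, or if a joint passes its speed limit or range.

## Working session

There is one attempt and no reset: what is moved stays moved. The work goes in short steps, Python scripts to look and compute and a shell command to move; the robot and the scene stay as the last step left them, time stands still between calls to the robot, and variables do not carry over. Pictures are saved under pics/ and viewed, at most 10 in all, crops included, and the job is handed in when it is done.

```bash
mkdir -p pics; cat > h.py <<'E'
import numpy as np, cv2
from scipy.spatial.transform import Rotation as R
from workcell import *
def cam(n):
    m=camera_model(n); o=np.array(m["origin"],float); q=np.array(m["orientation"],float)
    Rm=q if q.shape==(3,3) else R.from_rotvec(q).as_matrix()
    return m,o,Rm
def w(n,p):
    m,o,Rm=cam(n); return o+Rm@np.array(p)
E
python3 - <<'E'
from h import *
s=get_obs(); print({k:np.round(s[k],3) for k in s})
for n in("side","top"):
    im=get_image(n); cv2.imwrite(f"pics/{n}0.png",im[:,:,::-1]); m,o,Rm=cam(n); print(n,m)
    for t in ["orange_light","orange_light_bar","orange_light_lens","grey_light","hook_board","hook_left","hook_right","dock","dock_floor","mug","masking_tape"]:
        r=pinpoint(t,n); print(t,[(round(d["confidence"],2),np.round(w(n,d["xyz"]))) for d in r[:2]])
E
```

```text
{'t': np.float64(0.0), 'qpos': array([-1.357,  0.424,  1.631, -0.   ,  1.089, -0.019]), 'qvel': array([-0.   , -0.001, -0.001,  0.001,  0.   , -0.   ]), 'joint_torque': array([-0.0000e+00, -5.4463e+01, -2.7367e+01,  6.4000e-02,  2.3000e-02,
       -0.0000e+00]), 'ee_pos': array([ 144.102, -607.59 ,  238.889]), 'orientation': array([-3.119, -0.365,  0.   ]), 'ft_force': array([-0.914, -0.774,  0.18 ]), 'moment': array([-0.022, -0.002, -0.019]), 'grasp_force': np.float64(0.0), 'width': np.float64(87.701)}
side {'fx': 365.49818863219235, 'fy': 365.49818863219235, 'cx': 322.81462215321096, 'cy': 194.9764492598517, 'dist_coeffs': array([-0.01757985,  0.        ,  0.        ,  0.        ,  0.        ]), 'origin': array([ 347.47454384, -753.00194366,  435.82724869]), 'orientation': array([-1.93667284,  0.25468032, -0.18095147])}
orange_light [(0.68, array([623., 124.,  39.]))]
orange_light_bar [(0.67, array([625., 125., 162.]))]
orange_light_lens [(0.61, array([606., 128.,  86.]))]
grey_light [(0.73, array([617.,  -8.,  35.])), (0.3, array([629., 127., 164.]))]
hook_board [(0.64, array([638
[... 662 characters left out ...]
, 'orientation': array([-2.1219694 ,  2.16553301, -0.12528186])}
orange_light [(0.72, array([623., 124.,  36.]))]
orange_light_bar [(0.73, array([621., 130., 163.]))]
orange_light_lens [(0.77, array([606., 130.,  84.]))]
grey_light [(0.87, array([615.,   1.,  36.]))]
hook_board [(0.78, array([637.,  61.,  -0.])), (0.66, array([621., 130., 162.]))]
hook_left [(0.95, array([622., 130., 156.]))]
hook_right [(0.88, array([614.,  -1., 154.])), (0.72, array([ 712., -201.,   -1.]))]
dock [(0.9, array([ 526., -203.,   -1.])), (0.53, array([615.,   1., 155.]))]
dock_floor [(0.61, array([ 527., -206.,   11.]))]
mug [(0.72, array([ 713., -204.,   -1.]))]
masking_tape [(0.57, array([381., 211.,   0.]))]
```

View pics/top0.png

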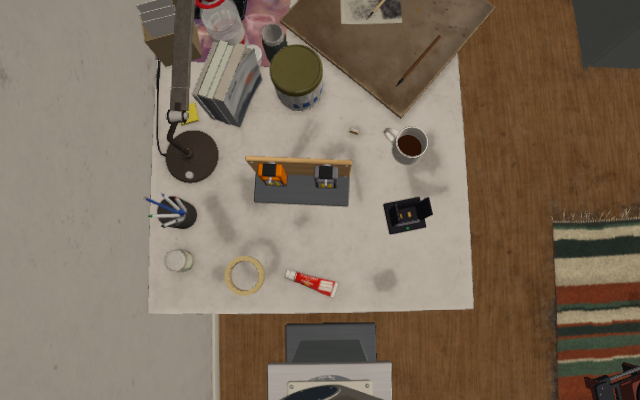

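View pics/side0.png

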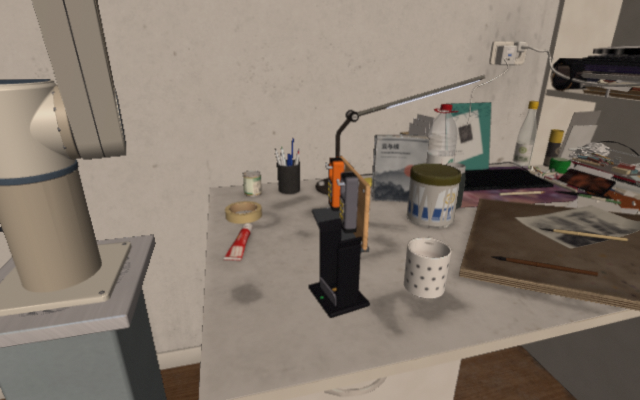

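The top view shows the orange light at (272,174) on the left hook, the grey one at (326,176), the dock at (407,214) with its green dot towards the robot at (408,228), the mug at (410,145), the tape at (244,275) and a tube at (310,282). The side view agrees with this. Next I need the yaws of the board and dock.

```bash
cat >> h.py <<'E'
def ray(n,px,z):
    m,o,Rm=cam(n); K=np.array([[m["fx"],0,m["cx"]],[0,m["fy"],m["cy"]],[0,0,1.]])
    u=cv2.undistortPoints(np.array(px,float).reshape(-1,1,2),K,np.array(m["dist_coeffs"]))[:,0]
    d=np.c_[u,np.ones(len(u))]@Rm.T
    return o+d*((np.asarray(z)-o[2])/d[:,2])[:,None]
def proj(n,P):
    m,o,Rm=cam(n); K=np.array([[m["fx"],0,m["cx"]],[0,m["fy"],m["cy"]],[0,0,1.]])
    r=cv2.Rodrigues(Rm.T)[0]
    return cv2.projectPoints(np.array(P,float).reshape(-1,1,3),r,-Rm.T@o,K,np.array(m["dist_coeffs"]))[0][:,0]
def T(pose,P):
    x,y,a=pose; P=np.array(P,float); c,s=np.cos(a),np.sin(a)
    return np.c_[x+c*P[:,0]-s*P[:,1],y+s*P[:,0]+c*P[:,1],P[:,2]]
E
python3 - <<'E'
from h import *
im={}
for n in("top","side"): im[n]=get_image(n)[:,:,::-1].copy()
acc={}
for k in range(6):
  for n in("top","side"):
    get_image(n)
    for t in ["hook_left","hook_right","dock_floor","orange_light_bar"]:
        r=pinpoint(t,n)
        if r: acc.setdefault((t,n),[]).append(w(n,r[0]["xyz"]))
for k,v in acc.items(): print(k,len(v),np.round(np.median(v,0),1),np.round(np.std(v,0),1))
c=cv2.resize(im["top"][150:250,240:440],None,fx=4,fy=4,interpolation=cv2.INTER_CUBIC)
cv2.imwrite("pics/topcrop.png",c)
np.savez("im0.npz",**im)
E
```

```text
('hook_left', 'top') 5 [621.7 128.1 153.4] [0.8 0.7 2.4]
('hook_right', 'top') 6 [612.2   0.7 154.5] [ 9.9 22.7 58.2]
('dock_floor', 'top') 6 [ 526.6 -204.9   12.6] [1.6 1.  1.3]
('orange_light_bar', 'top') 6 [621.8 128.4 162. ] [1.  1.4 2.3]
('hook_left', 'side') 6 [623.3 125.9 156. ] [1.  1.7 1.4]
('hook_right', 'side') 6 [615.6  -2.6 154.7] [1.2 1.5 1.5]
('dock_floor', 'side') 6 [ 525.  -207.4    6.9] [1.9 1.9 1.1]
('orange_light_bar', 'side') 6 [624.9 125.7 160.3] [1.4 1.9 1.7]
```

View pics/topcrop.png

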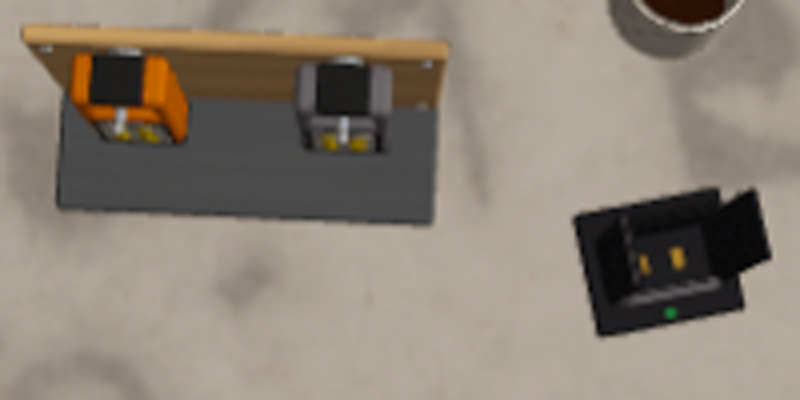

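The crop shows the foot's front edge from (58,208) to (432,224), the board's back top edge from (22,27) to (448,43), and the dock foot's corners at (600,336), (744,308), (574,214) and (717,188), with the lip and green dot facing the robot. I'll fit both poses to these.

```bash
python3 - <<'E'
from h import *
from scipy.optimize import least_squares
f=lambda c:(np.array(c,float)+.5)/4-.5+[240,150]
dm=f([(600,336),(744,308),(574,214),(717,188)]); dM=[(-42,50,10),(-42,-50,10),(42,50,10),(42,-50,10)]
bm=f([(58,208),(432,224),(22,27),(448,43)]); bM=[(-78,0,12),(-78,0,12),(12,125,166),(12,-125,166)]
bM[0]=(-78,125,12);bM[1]=(-78,-125,12)
for nm,mm,M,x0 in(("dock",dm,dM,(526,-206,.15)),("board",bm,bM,(637,62,-.06))):
    r=least_squares(lambda p:(proj("top",T(p,M))-mm).ravel(),x0); print(nm,np.round(r.x,3),np.round(r.fun,2))
    if nm=="board": print(T(r.x,[(-21,65,0),(-21,-65,0)]))
E
```

```text
dock [ 5.27091e+02 -2.04224e+02  1.68000e-01] [-0.71  0.75  0.74  0.43 -0.72 -0.29  0.71 -0.92]
board [ 6.38037e+02  6.10540e+01 -6.40000e-02] [-0.97  0.84  0.8   0.83 -0.42 -0.81  0.54 -0.73]
[[621.20759917 127.25660849   0.        ]
 [612.95151682  -2.48096164   0.        ]]
```

```bash
cat >> h.py <<'E'
def go(x,y,z,yaw):
    s=get_obs(); A=R.from_rotvec(s["orientation"]); c,n=np.cos(yaw),np.sin(yaw)
    B=R.from_matrix(np.array([[c,n,0],[n,-c,0],[0,0,-1]]))
    d=A.inv().apply(np.array([x,y,z])-s["ee_pos"])/200
    t=np.degrees((A.inv()*B).as_rotvec())/30
    print("t",round(float(s["t"]),2),"at",np.round(s["ee_pos"],1),"width",round(float(s["width"]),1),"gf",round(float(s["grasp_force"]),1),"q",np.round(s["qpos"],2),"F",np.round(s["ft_force"],1)); print("shift",np.round(d,3),"turn",np.round(t,3))
E
python3 -m jog '1 -0.95 -0.15 0 0 0 -1;1 -0.95 -0.15 0 0 0 -1;1 -0.95 -0.15 0 0 0 -1;1 -0.95 -0.15 0 0 0 -1;1 -0.95 -0.15 0 0 0 -1;1 -0.95 -0.15 0 0 0 -1;1 -0.95 -0.15 0 0 0 -1;1 -0.95 -0.15 0 0 0 -1'
python3 -m jog '1 -0.95 0 0 0 0 -1;1 -0.95 0 0 0 0 -1;1 -0.95 0 0 0 0 -1;1 -0.95 0 0 0 0 -1;1 -0.95 0 0 0 0 -1;1 -0.95 0 0 0 0 -1;1 -0.95 0 0 0 0 -1;1 -0.95 0 0 0 0 -1'
python3 -c "from h import *;go(622,127.3,270,-.064)"
```

```text
t: 5.1
ee_pos: [295.3, -377.2, 270.0]
orientation: [3.119, 0.367, 0.0]
ft_force: [-0.8, -0.1, 0.6]
width: 87.6
grasp_force: 0.0
t: 5.9
ee_pos: [445.7, -147.0, 269.4]
orientation: [3.12, 0.365, -0.001]
ft_force: [-0.1, 0.1, 0.0]
width: 87.7
grasp_force: 0.0
t 5.9 at [ 445.7 -147.   269.4] width 87.7 gf 0.0 q [-0.34  0.15  1.93 -0.    1.05  0.99] F [-0.1  0.1  0. ]
shift [ 1.174 -1.131 -0.004] turn [0.    0.001 0.567]
```

```bash
python3 -m jog '0.95 -0.95 0 0 0 0.567 -1;0.95 -0.95 0 0 0 0.567 -1;0.95 -0.95 0 0 0 0.567 -1;0.95 -0.95 0 0 0 0.567 -1;0.95 -0.95 0 0 0 0.567 -1;0.95 -0.95 0 0 0 0.567 -1;0.95 -0.95 0 0 0 0.567 -1;0.95 -0.95 0 0 0 0.567 -1'
python3 -c "from h import *;go(622,127.3,270,-.064)"
```

```text
t: 6.7
ee_pos: [586.7, 80.8, 269.1]
orientation: [3.139, -0.102, -0.002]
ft_force: [-0.7, -0.3, 0.3]
width: 88.1
grasp_force: 0.0
t 6.7 at [586.7  80.8 269.1] width 88.1 gf 0.0 q [ 0.12  0.34  1.68 -0.    1.12  1.75] F [-0.7 -0.3  0.3]
shift [ 0.161 -0.243 -0.005] turn [ 0.002  0.002 -0.002]
```

```bash
python3 -m jog '0.161 -0.243 0 0 0 0 -1;0.161 -0.243 0 0 0 0 -1;0.161 -0.243 0.3 0 0 0 -1;0.161 -0.243 0.4 0 0 0 -1;0.161 -0.243 0.4 0 0 0 -1'
python3 -c "
from h import *
go(622,127.3,123,-.064)
cv2.imwrite('pics/pre.png',cv2.resize(get_image('top')[100:250,220:420,::-1],None,fx=3,fy=3))"
```

```text
t: 7.2
ee_pos: [618.5, 126.2, 185.3]
orientation: [3.138, -0.104, -0.014]
ft_force: [-1.0, 0.1, -0.2]
width: 87.9
grasp_force: 0.0
t 7.2 at [618.5 126.2 185.3] width 87.9 gf 0.0 q [ 0.18  0.5   1.65 -0.    1.    1.82] F [-1.   0.1 -0.2]
shift [ 0.02  -0.007  0.311] turn [ 0.005  0.017 -0.004]
```

View pics/pre.png

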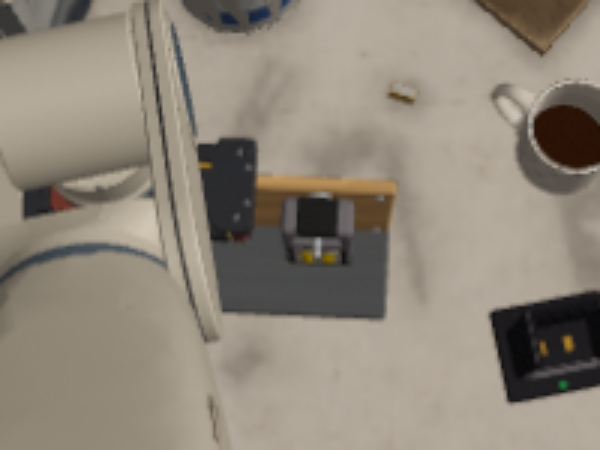

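The arm hides the orange light in this view; the grey light and dock look unchanged. I'll lower over the light and close.

```bash
python3 -m jog '0.015 -0.006 0.1 0 0 0 -1;0.015 -0.006 0.2 0 0 0 -1;0.015 -0.006 0.3 0 0 0 -1;0.015 -0.006 0.31 0 0 0 -1;0.015 -0.006 0.31 0 0 0 -1'
python3 -c "from h import *;go(622,127.3,123,-.064)"
```

```text
t: 7.75
ee_pos: [625.9, 129.4, 129.4]
orientation: [-3.14, 0.102, -0.003]
ft_force: [0.3, 0.3, 0.1]
width: 87.9
grasp_force: 0.0
t 7.75 at [625.9 129.4 129.4] width 87.9 gf 0.0 q [ 0.19  0.58  1.67 -0.    0.9   1.82] F [0.3 0.3 0.1]
shift [-0.019  0.012  0.032] turn [-0.001 -0.003 -0.002]
```

```bash
python3 -m jog '-0.019 0.012 0.032 0 0 0 -1;-0.019 0.012 0.032 0 0 0 -1;-0.019 0.012 0.032 0 0 0 -1;-0.019 0.012 0.032 0 0 0 -1'
python3 -m jog '0 0 0 0 0 0 1;0 0 0 0 0 0 1;0 0 0 0 0 0 1;0 0 0 0 0 0 1;0 0 0 0 0 0 1;0 0 0 0 0 0 1;0 0 0 0 0 0 1;0 0 0 0 0 0 1'
python3 -c "from h import *;go(622,127.3,140,-.064)"
```

```text
t: 8.15
ee_pos: [621.5, 128.0, 121.9]
orientation: [-3.14, 0.101, -0.001]
ft_force: [-0.1, -0.3, 0.1]
width: 87.6
grasp_force: 0.0
t: 8.95
ee_pos: [621.2, 127.9, 121.3]
orientation: [-3.14, 0.101, -0.0]
ft_force: [-1.0, -0.1, -0.1]
width: 55.8
grasp_force: 30.0
t 8.95 at [621.2 127.9 121.3] width 55.8 gf 30.0 q [0.18 0.58 1.68 0.   0.88 1.82] F [-1.  -0.1 -0.1]
shift [ 0.004  0.003 -0.094] turn [-0. -0. -0.]
```

```bash
python3 -m jog '0 0 -0.04 0 0 0 1;0 0 -0.085 0 0 0 1;0 0 -0.085 0 0 0 1;0 0 -0.085 0 0 0 1;0 0 -0.085 0 0 0 1'
python3 -c "from h import *;go(622,127.3,140,-.064)"
```

```text
t: 9.45
ee_pos: [621.0, 127.9, 138.2]
orientation: [3.14, -0.101, -0.0]
ft_force: [-0.3, -0.2, -2.8]
width: 56.3
grasp_force: 30.0
t 9.45 at [621.  127.9 138.2] width 56.3 gf 30.0 q [0.18 0.56 1.67 0.   0.91 1.82] F [-0.3 -0.2 -2.8]
shift [ 0.005  0.003 -0.009] turn [ 0.  0. -0.]
```

```bash
python3 -m jog '-0.1 0 0 0 0 0 1;-0.2 0 0 0 0 0 1;-0.3 0 0 0 0 0 1;-0.45 0 0 0 0 0 1;-0.6 0 0 0 0 0 1;-0.7 0 0 0 0 0 1;-0.7 0 0 0 0 0 1;-0.7 0 0 0 0 0 1'
python3 -c "
from h import *
go(481,115,84.5,-.064)
for n in('top','side'):
  get_image(n)
  for t in('orange_light','orange_light_bar'): print(n,t,[(d['confidence'],np.round(w(n,d['xyz']),1)) for d in pinpoint(t,n)[:1]])
cv2.imwrite('pics/held.png',cv2.resize(get_image('side')[100:320,200:500,::-1],None,fx=2.5,fy=2.5))"
```

```text
t: 10.25
ee_pos: [482.1, 137.1, 138.6]
orientation: [-3.14, 0.1, -0.002]
ft_force: [1.4, 0.1, -2.6]
width: 56.2
grasp_force: 30.0
t 10.25 at [482.1 137.1 138.6] width 56.2 gf 30.0 q [ 0.25  0.4   1.97 -0.    0.77  1.89] F [ 1.4  0.1 -2.6]
shift [0.001 0.111 0.27 ] turn [-0.001 -0.002  0.001]
top orange_light [(0.22, array([ 6.140e+02, -1.000e-01,  1.561e+02]))]
top orange_light_bar []
side orange_light [(0.94, array([483.7, 134.7,  52.2]))]
side orange_light_bar [(0.63, array([484. , 137.2, 178.5]))]
```

View pics/held.png

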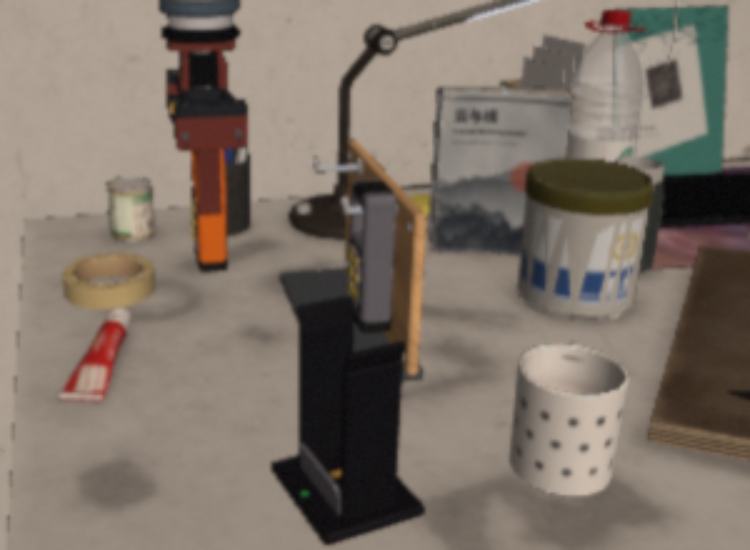

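The light is off the hook, hanging upright in the gripper with the grey light still in place. Now lowering it onto the desk.

```bash
python3 -m jog '0 0.18 0 0 0 0 1;0 0.18 0.1 0 0 0 1;0 0.18 0.2 0 0 0 1;0 0.18 0.245 0 0 0 1;0 0.18 0.25 0 0 0 1;0 0.18 0.25 0 0 0 1;0 0.18 0.25 0 0 0 1;0 0.18 0.25 0 0 0 1'
python3 -c "from h import *;go(481,100,84.3,-.064)"
```

```text
t: 11.4
ee_pos: [479.7, 101.2, 89.0]
orientation: [-3.14, 0.1, -0.002]
ft_force: [-0.3, 0.3, -3.2]
width: 55.9
grasp_force: 30.0
t 11.4 at [479.7 101.2  89. ] width 55.9 gf 30.0 q [0.18 0.47 2.02 0.   0.65 1.82] F [-0.3  0.3 -3.2]
shift [0.007 0.006 0.024] turn [-0.001 -0.003  0.   ]
```

```bash
python3 -m jog '0 0 0.012 0 0 0 1;0 0 0.018 0 0 0 1;0 0 0.022 0 0 0 1;0 0 0.024 0 0 0 1;0 0 0.024 0 0 0 1;0 0 0.024 0 0 0 1'
```

```text
t: 12.0
ee_pos: [479.2, 101.0, 84.2]
orientation: [-3.14, 0.1, -0.0]
ft_force: [-2.5, -0.1, 9.1]
width: 55.6
grasp_force: 30.0
```

```bash
python3 -m jog '0 0 -0.003 0 0 0 1;0 0 -0.003 0 0 0 1;0 0 -0.003 0 0 0 -1;0 0 -0.003 0 0 0 -1;0 0 -0.003 0 0 0 -1;0 0 -0.003 0 0 0 -1;0 0 -0.003 0 0 0 -1;0 0 -0.003 0 0 0 -1'
python3 -m jog '0 0 -0.1 0 0 0 -1;0 0 -0.3 0 0 0 -1;0 0 -0.5 0 0 0 -1;0 0 -0.7 0 0 0 -1;0 0 -0.7 0 0 0 -1;0 0 -0.7 0 0 0 -1;0 0 -0.7 0 0 0 -1'
python3 -c "
from h import *
go(479,101,225,-.064+1.5708)
for n in('top','side'):
  get_image(n)
  for t in('orange_light','orange_light_bar','orange_light_lens'): print(n,t,[(d['confidence'],np.round(w(n,d['xyz']),1)) for d in pinpoint(t,n)[:1]])
"
```

```text
t: 12.8
ee_pos: [479.1, 100.9, 84.1]
orientation: [3.14, -0.101, -0.0]
ft_force: [-0.3, -0.2, 0.4]
width: 87.4
grasp_force: 0.0
t: 13.5
ee_pos: [478.2, 100.8, 222.9]
orientation: [3.14, -0.101, -0.003]
ft_force: [-0.2, -0.0, -0.2]
width: 87.4
grasp_force: 0.0
t 13.5 at [478.2 100.8 222.9] width 87.4 gf 0.0 q [ 0.18  0.25  1.94 -0.    0.96  1.82] F [-0.2 -0.  -0.2]
shift [ 0.004 -0.001 -0.011] turn [-2.e-03  4.e-03 -3.e+00]
top orange_light []
top orange_light_bar []
top orange_light_lens []
side orange_light [(0.62, array([481.6,  98.2,  -1.6]))]
side orange_light_bar [(0.91, array([482.5,  99. , 124.3]))]
side orange_light_lens [(0.77, array([467.3, 101.1,  49.2]))]
```

```bash
python3 -m jog '0 0 0 0 0 -1 -1;0 0 0 0 0 -1 -1;0 0 0 0 0 -1 -1;0 0 0 0 0 -1 -1;0 0 0 0 0 -1 -1'
python3 -m jog '0 0 0 0 0 -1 -1;0 0 0 0 0 -1 -1;0 0 0 0 0 -1 -1;0 0 0 0 0 -1 -1;0 0 0 0 0 -1 -1'
python3 -m jog '0 0 0 0 0 -1 -1;0 0 0 0 0 -1 -1;0 0 0 0 0 -1 -1;0 0 0 0 0 -1 -1;0 0 0 0 0 -1 -1;0 0 0 0 0 -1 -1'
python3 -c "
from h import *
go(480,100.5,125,-.064+1.5708)
n='side'
for i in range(4):
  get_image(n)
  for t in('orange_light','orange_light_bar'): print(n,t,[(d['confidence'],np.round(w(n,d['xyz']),1)) for d in pinpoint(t,n)[:1]])
cv2.imwrite('pics/stand.png',cv2.resize(get_image('side')[120:320,200:400,::-1],None,fx=3,fy=3))"
```

```text
t: 14.4
ee_pos: [479.1, 101.0, 224.0]
orientation: [-3.059, -0.716, 0.0]
ft_force: [0.1, -0.9, -0.1]
width: 87.8
grasp_force: 0.0
t: 14.9
ee_pos: [479.1, 101.0, 224.0]
orientation: [-2.771, -1.481, 0.0]
ft_force: [0.5, 0.2, -0.4]
width: 87.9
grasp_force: 0.0
t: 15.5
ee_pos: [479.2, 101.0, 224.0]
orientation: [-2.296, -2.144, 0.0]
ft_force: [0.5, -1.8, -0.2]
width: 88.2
grasp_force: 0.0
t 15.5 at [479.2 101.  224. ] width 88.2 gf 0.0 q [0.18 0.25 1.94 0.   0.96 0.25] F [ 0.5 -1.8 -0.2]
shift [-0.002  0.004  0.495] turn [-0.    -0.    -0.008]
side orange_light [(0.83, array([479. ,  99.6,   2.4]))]
side orange_light_bar [(0.68, array([482.2,  99.5, 121.8]))]
side orange_light [(0.73, array([480.2,  98. ,   1.4]))]
side orange_light_bar [(0.62, array([483.7, 100.7, 123.9]))]
side orange_light [(0.86, array([479.7, 101.5,   0.5]))]
side orange_light_bar [(0.79, array([480.9, 103.5, 121.8]))]
side orange_light [(0.61, array([479.2,  97. ,  -0.6]))]
side orange_light_bar []
```

View pics/stand.png

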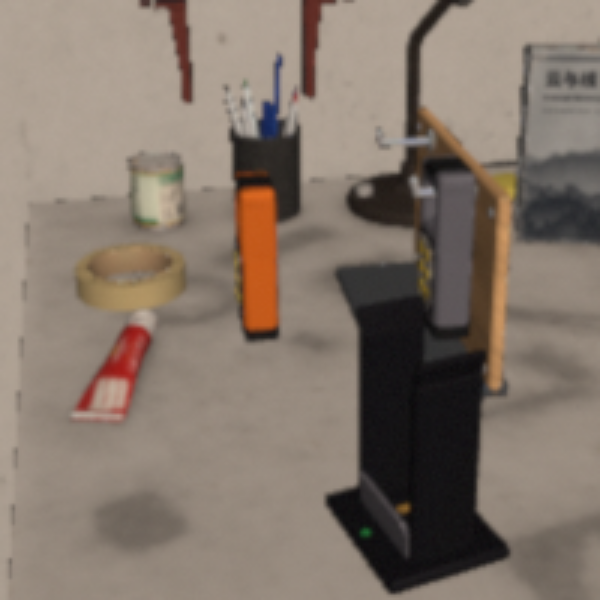

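The light stands upright on the desk, in front of the opened fingers' height, with nothing else disturbed. I'll grip the bar front and back.

```bash
python3 -m jog '0 0.004 0.15 0 0 0 -1;0 0.004 0.3 0 0 0 -1;0 0.004 0.43 0 0 0 -1;0 0.004 0.48 0 0 0 -1;0 0.004 0.495 0 0 0 -1;0 0.004 0.495 0 0 0 -1;0 0.004 0.495 0 0 0 -1;0 0.004 0.495 0 0 0 -1'
python3 -m jog '0 0 0 0 0 0 1;0 0 0 0 0 0 1;0 0 0 0 0 0 1;0 0 0 0 0 0 1;0 0 0 0 0 0 1;0 0 0 0 0 0 1;0 0 0 0 0 0 1;0 0 0 0 0 0 1'
python3 -m jog '0 0 0 0 0 0 1;0 0 0 0 0 0 1;0 0 0 0 0 0 1'
python3 -c "from h import *;go(480,100,225,-.064+1.5708)"
```

```text
t: 16.95
ee_pos: [480.7, 101.0, 126.1]
orientation: [2.291, 2.148, 0.003]
ft_force: [0.2, 0.1, -0.1]
width: 87.6
grasp_force: 0.0
t: 17.75
ee_pos: [480.0, 100.9, 125.1]
orientation: [2.291, 2.149, 0.0]
ft_force: [1.2, 0.4, -0.9]
width: 29.7
grasp_force: 30.0
t: 18.05
ee_pos: [480.0, 100.9, 125.0]
orientation: [-2.291, -2.149, -0.0]
ft_force: [0.4, -0.9, -1.0]
width: 29.6
grasp_force: 30.0
t 18.05 at [480.  100.9 125. ] width 29.6 gf 30.0 q [0.18 0.41 2.   0.   0.73 0.25] F [ 0.4 -0.9 -1. ]
shift [-0.004  0.001 -0.5  ] turn [ 0. -0. -0.]
```

```bash
python3 -m jog '0 0 -0.05 0 0 0 1;0 0 -0.2 0 0 0 1;0 0 -0.4 0 0 0 1;0 0 -0.6 0 0 0 1;0 0 -0.8 0 0 0 1;0 0 -0.9 0 0 0 1;0 0 -0.9 0 0 0 1;0 0 -0.9 0 0 0 1'
python3 -c "
from h import *
go(526.5,-205,305,.168+1.5708)
get_image('side')
for t in('orange_light','orange_light_bar'): print(t,[(d['confidence'],np.round(w('side',d['xyz']),1)) for d in pinpoint(t,'side')[:1]])"
```

```text
t: 18.85
ee_pos: [479.3, 100.7, 304.7]
orientation: [-2.291, -2.149, 0.001]
ft_force: [-0.9, -0.1, -3.0]
width: 29.7
grasp_force: 30.0
t 18.85 at [479.3 100.7 304.7] width 29.7 gf 30.0 q [ 0.18  0.14  1.86 -0.    1.14  0.25] F [-0.9 -0.1 -3. ]
shift [-1.51   0.334 -0.002] turn [-0.001  0.    -0.443]
orange_light [(0.91, array([480. , 100.4, 181.8]))]
orange_light_bar [(0.95, array([482.5, 100.7, 305.3]))]
```

```bash
python3 -m jog '-0.15 0.03 0 0 0 -0.1 1;-0.35 0.07 0 0 0 -0.2 1;-0.55 0.12 0 0 0 -0.3 1;-0.75 0.17 0 0 0 -0.443 1;-0.8 0.2 0 0 0 -0.443 1;-0.8 0.2 0 0 0 -0.443 1;-0.8 0.2 0 0 0 -0.443 1'
python3 -c "from h import *;go(526.5,-205,305,.168+1.5708)"
```

```text
t: 19.7
ee_pos: [509.1, -60.6, 304.1]
orientation: [-2.027, -2.397, 0.001]
ft_force: [0.5, 0.5, -2.8]
width: 29.6
grasp_force: 30.0
t 19.7 at [509.1 -60.6 304.1] width 29.6 gf 30.0 q [-0.14  0.18  1.81  0.    1.15 -0.31] F [ 0.5  0.5 -2.8]
shift [-0.726 -0.034 -0.005] turn [-0.004 -0.002 -0.002]
```

```bash
python3 -m jog '-0.15 -0.01 0 0 0 0 1;-0.35 -0.02 0 0 0 0 1;-0.55 -0.034 0 0 0 0 1;-0.7 -0.034 0 0 0 0 1;-0.73 -0.034 0 0 0 0 1;-0.73 -0.034 0 0 0 0 1;-0.73 -0.034 0 0 0 0 1'
python3 - <<'E'
from h import *
go(526.3,-205.3,305,.168+1.5708)
s=get_obs(); p=s["ee_pos"]
for i in range(3):
  im=get_image('side')[:,:,::-1].copy()
  for t in('orange_light','orange_light_bar','dock_floor'): print(t,[(round(d['confidence'],2),np.round(w('side',d['xyz']),1)) for d in pinpoint(t,'side')[:1]])
c=cv2.resize(im[100:320,270:430],None,fx=2.7,fy=2.7,interpolation=cv2.INTER_CUBIC)
def dr(P,pose,col):
    for q in proj("side",T(pose,P)):
        q=((q-[270,100]+.5)*2.7-.5).round().astype(int); cv2.circle(c,tuple(int(v) for v in q),2,col,-1)
dr([(-42,50,10),(-42,-50,10),(42,50,10),(42,-50,10),(-42,-50,0),(42,-50,0)],(526.3,-205.3,.168),(0,0,255))
dr([(-22,-40,145),(22,-40,145),(-22,-40,10),(22,-40,10)],(526.3,-205.3,.168),(255,0,255))
z=p[2]-125
dr([(a,b,z+h) for a in(-15,15) for b in(-28,) for h in(0,136)],(p[0],p[1],.168),(255,255,0))
cv2.imwrite('pics/above.png',c)
E
```

```text
t: 20.4
ee_pos: [527.1, -204.6, 304.7]
orientation: [-2.025, -2.4, -0.0]
ft_force: [-0.3, 0.3, -3.2]
width: 29.6
grasp_force: 30.0
t 20.4 at [ 527.1 -204.6  304.7] width 29.6 gf 30.0 q [-0.39  0.27  1.7   0.    1.18 -0.56] F [-0.3  0.3 -3.2]
shift [-0.003 -0.004 -0.001] turn [-0.001 -0.002  0.002]
orange_light [(0.86, array([ 523.9, -204.7,  180.6]))]
orange_light_bar [(0.77, array([ 530.4, -204.9,  303.4]))]
dock_floor []
orange_light [(0.81, array([ 529.2, -204.4,  182.4]))]
orange_light_bar []
dock_floor [(0.72, array([ 527.7, -206.9,    7.7]))]
orange_light [(0.84, array([ 524. , -207.6,  181.9]))]
orange_light_bar [(0.9, array([ 526.9, -207. ,  305.3]))]
dock_floor [(0.75, array([ 527.6, -204.4,    5.9]))]
```

View pics/above.png

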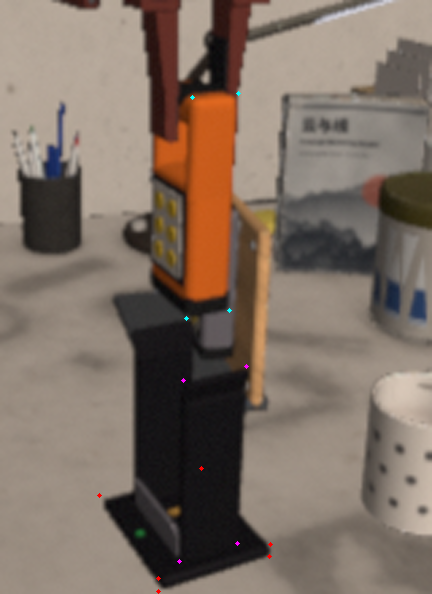

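The light is above the dock with its panel facing the lip. The overlay points for dock and light agree to about 1 px, in line with the calibration. I'll lower it in stages and watch the force.

```bash
python3 -m jog '-0.002 -0.002 0.08 0 0 0 1;-0.002 -0.002 0.14 0 0 0 1;-0.002 -0.002 0.2 0 0 0 1;-0.002 -0.002 0.24 0 0 0 1;-0.002 -0.002 0.27 0 0 0 1;-0.002 -0.002 0.3 0 0 0 1;-0.002 -0.002 0.3 0 0 0 1;-0.002 -0.002 0.3 0 0 0 1'
python3 -c "from h import *;go(526.8,-205,235,.168+1.5708)"
```

```text
t: 21.8
ee_pos: [527.1, -206.9, 245.2]
orientation: [2.027, 2.4, 0.0]
ft_force: [0.1, 0.5, -2.8]
width: 29.8
grasp_force: 30.0
t 21.8 at [ 527.1 -206.9  245.2] width 29.8 gf 30.0 q [-0.4   0.33  1.76  0.    1.05 -0.56] F [ 0.1  0.5 -2.8]
shift [ 0.01  -0.     0.051] turn [ 0.  0. -0.]
```

```bash
python3 -m jog '0.007 0 0 0 0 0 1;0.007 0 0.04 0 0 0 1;0.007 0 0.08 0 0 0 1;0.007 0 0.1 0 0 0 1;0.007 0 0.1 0 0 0 1;0.007 0 0.1 0 0 0 1'
python3 -c "from h import *;go(526.8,-205.5,200,.168+1.5708)"
```

```text
t: 22.4
ee_pos: [526.7, -205.5, 224.9]
orientation: [-2.027, -2.4, 0.0]
ft_force: [-0.2, -0.6, -2.7]
width: 29.8
grasp_force: 30.0
t 22.4 at [ 526.7 -205.5  224.9] width 29.8 gf 30.0 q [-0.39  0.35  1.78  0.    1.01 -0.56] F [-0.2 -0.6 -2.7]
shift [-0.     0.     0.124] turn [-0.001 -0.    -0.   ]
```

```bash
python3 -m jog '0 0 0.02 0 0 0 1;0 0 0.04 0 0 0 1;0 0 0.06 0 0 0 1;0 0 0.08 0 0 0 1;0 0 0.1 0 0 0 1;0 0 0.12 0 0 0 1;0 0 0.12 0 0 0 1;0 0 0.12 0 0 0 1'
python3 -c "from h import *;go(526.8,-205.5,170,.168+1.5708)"
```

```text
t: 23.2
ee_pos: [526.7, -205.5, 201.0]
orientation: [-2.027, -2.4, 0.0]
ft_force: [0.1, -0.4, -3.6]
width: 29.5
grasp_force: 30.0
t 23.2 at [ 526.7 -205.5  201. ] width 29.5 gf 30.0 q [-0.39  0.39  1.79 -0.    0.96 -0.56] F [ 0.1 -0.4 -3.6]
shift [-0.     0.     0.155] turn [-0. -0. -0.]
```

```bash
python3 -m jog '0 0 0.02 0 0 0 1;0 0 0.05 0 0 0 1;0 0 0.08 0 0 0 1;0 0 0.11 0 0 0 1;0 0 0.14 0 0 0 1;0 0 0.155 0 0 0 1;0 0 0.155 0 0 0 1;0 0 0.155 0 0 0 1'
python3 -c "from h import *;go(526.8,-205.5,136,.168+1.5708)"
```

```text
t: 24.0
ee_pos: [526.8, -205.5, 170.1]
orientation: [2.027, 2.4, 0.0]
ft_force: [-0.8, -0.2, -2.7]
width: 30.0
grasp_force: 30.0
t 24.0 at [ 526.8 -205.5  170.1] width 30.0 gf 30.0 q [-0.39  0.43  1.81  0.    0.9  -0.56] F [-0.8 -0.2 -2.7]
shift [ 0.   -0.    0.17] turn [ 0.  0. -0.]
```

```bash
python3 -m jog '0 0 0.02 0 0 0 1;0 0 0.04 0 0 0 1;0 0 0.06 0 0 0 1;0 0 0.09 0 0 0 1;0 0 0.12 0 0 0 1;0 0 0.145 0 0 0 1;0 0 0.15 0 0 0 1;0 0 0.15 0 0 0 1'
python3 -c "from h import *;go(526.8,-205.5,135,.168+1.5708)"
```

```text
t: 24.8
ee_pos: [526.6, -205.4, 139.7]
orientation: [-2.027, -2.399, 0.0]
ft_force: [-0.1, 0.4, -2.8]
width: 29.8
grasp_force: 30.0
t 24.8 at [ 526.6 -205.4  139.7] width 29.8 gf 30.0 q [-0.39  0.47  1.83  0.    0.84 -0.56] F [-0.1  0.4 -2.8]
shift [-0.     0.001  0.024] turn [-0.001 -0.001 -0.   ]
```

```bash
python3 -m jog '0 0 0.008 0 0 0 1;0 0 0.014 0 0 0 1;0 0 0.018 0 0 0 1;0 0 0.021 0 0 0 1;0 0 0.024 0 0 0 1;0 0 0.024 0 0 0 1;0 0 0.024 0 0 0 1'
```

```text
t: 25.5
ee_pos: [526.8, -205.5, 135.3]
orientation: [2.027, 2.4, 0.0]
ft_force: [-0.0, 0.5, -3.0]
width: 29.9
grasp_force: 30.0
```

```bash
python3 -m jog '0 0 0.003 0 0 0 1;0 0 0.006 0 0 0 1;0 0 0.006 0 0 0 1;0 0 0.006 0 0 0 1'
```

```text
t: 25.9
ee_pos: [526.9, -205.5, 135.2]
orientation: [2.027, 2.4, 0.0]
ft_force: [-2.0, 2.2, 8.1]
width: 30.0
grasp_force: 30.0
```

Contact with the floor, about 11 N. Release, then rise.

```bash
python3 -m jog '0 0 -0.004 0 0 0 1;0 0 -0.004 0 0 0 1;0 0 -0.004 0 0 0 -1;0 0 -0.004 0 0 0 -1;0 0 -0.004 0 0 0 -1;0 0 -0.004 0 0 0 -1;0 0 -0.004 0 0 0 -1;0 0 -0.004 0 0 0 -1'
python3 -m jog '0 0 -0.1 0 0 0 -1;0 0 -0.3 0 0 0 -1;0 0 -0.5 0 0 0 -1;0 0 -0.7 0 0 0 -1;0 0 -0.8 0 0 0 -1;0 0 -0.8 0 0 0 -1;0 0 -0.8 0 0 0 -1;0 0 -0.8 0 0 0 -1'
python3 - <<'E'
from h import *
go(526,-205,290,.168+1.57)
for n in('side','top'):
  im=get_image(n)
  for t in('orange_light','orange_light_lens','dock_floor','grey_light','mug','masking_tape'): print(n,t,[(round(d['confidence'],2),np.round(w(n,d['xyz']),1)) for d in pinpoint(t,n)[:1]])
  if n=='side': cv2.imwrite('pics/end.png',cv2.resize(im[120:320,220:460,::-1],None,fx=3,fy=3))
E
```

```text
t: 26.7
ee_pos: [526.8, -205.5, 134.8]
orientation: [-2.027, -2.4, 0.0]
ft_force: [0.2, 0.2, -0.1]
width: 74.1
grasp_force: 0.0
t: 27.5
ee_pos: [525.8, -205.1, 293.1]
orientation: [-2.026, -2.398, 0.001]
ft_force: [0.6, 0.2, -0.4]
width: 87.8
grasp_force: 0.0
t 27.5 at [ 525.8 -205.1  293.1] width 87.8 gf 0.0 q [-0.39  0.28  1.71  0.    1.15 -0.56] F [ 0.6  0.2 -0.4]
shift [0.001 0.001 0.016] turn [-0.005 -0.003  0.001]
side orange_light [(0.61, array([ 525. , -205.2,   10.9]))]
side orange_light_lens [(0.79, array([ 510.6, -206.1,   58.2]))]
side dock_floor [(0.7, array([ 525., -206.,    5.]))]
side grey_light [(0.96, array([617.9,  -4.9,  35.6]))]
side mug [(0.87, array([ 715. , -204.6,    1.4]))]
side masking_tape [(0.93, array([380.5, 212.2,   1.5]))]
top orange_light [(0.65, array([ 528.4, -206.9,   12.3]))]
top orange_light_lens [(0.44, array([ 508.9, -208.7,   60.2]))]
top dock_floor [(0.68, array([ 527.3, -203.2,   10.2]))]
top grey_light [(0.92, array([615. ,  -2.5,  36. ]))]
top mug [(0.7, array([ 709.9, -203.3,   -0.9]))]
top masking_tape [(0.67, array([377.8, 212.3,  -1.9]))]
```

View pics/end.png

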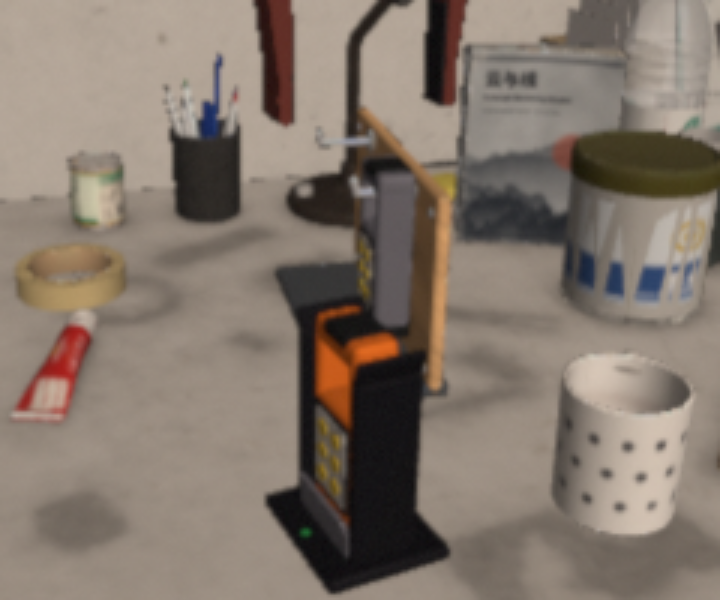

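The light sits fully down in the dock with its panel to the lip and the gripper clear. The grey light, mug and tape haven't moved, so I'm handing in.

```bash
python3 -c "from workcell import *;print(close_job())"
```

```text
the job is handed in; nothing more can be done
None
```

The orange light is standing fully down in the charging dock, released and with its lamp panel facing the front lip; the grey light, mug and tape were not disturbed, and I handed the job in at about 28 s without getting a verdict back.

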